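# Centre the mixing cup on the bench scale and tare it

## Robot

A 7-joint arm with a two-finger parallel gripper is mounted at the origin on the work surface. World frame = base frame: x ahead of the robot, y to its left, z up, the work surface at z = 0. Lengths are in m, angles in rad, forces in N, time in s.
With the tool pointing down it reaches from about 0.35 to 0.9 m from the base axis. Payload 7.2 kg.
Tool frame: the origin (TCP) lies on the centre line of the jaws, within the pads' length; the fingertips stand 8 mm ahead of it and the grasp point (between the pads) lies 11 mm behind it; z points along the fingers, y is the line along which they close (so a half turn about z gives the same grasp; the last joint's range is limited). The gripper opens to 88 mm and grips with 3 to 60 N. Pads are 20 mm wide; open, the fingers measure 115 mm over their backs; the gripper's body (75 mm by 178 mm) begins 61 mm behind the grasp point.
Start: joints at [-1.359, 0.411, -0.013, 1.596, 0.006, 1.134, -0.082], TCP at [0.173, 0.601, 0.231] pointing down, gripper open.
Joint ranges: [-2.95, 2.95], [-0.29, 1.99], [-1.47, 1.44], [0.14, 2.54], [-1.03, 4.17], [0.13, 1.85], [-2.86, 2.86]. Speed limits (rad/s): [2.39, 2.39, 3.01, 3.01, 3.14, 3.14, 3.14].

## Interface

Orientations are given as a rotation vector (axis times angle).
In Python, from plant import * gives the robot as it stands.
- The arm moves only by the shell command python3 -m handwheel 'ROWS'. ROWS is JSON, one flat list of numbers, 5 for each row, row after row: the shift along the tool's x, y, z scaled (see below), then the turn about the tool's z scaled (see below), then the opening, from -1 (shut) to 1 (fully open). In form: [tx, ty, tz, yaw, gripper, tx, ty, tz, yaw, gripper, ...]. A call has 1 to 5 rows; each row shifts and turns the commanded pose from where the row before left it, along the tool's axes as they then stand; what a row does not reach is not made up. The controller multiplies each number of a shift by 100 cm and each number of a turn by pi/2 rad. A row lasts 1/8 s, in which the tool goes at most 62.5 mm and 10.7 degrees, less where a joint would pass 70% of its speed; a pose out of reach is approached as far as the arm can. A call with a number of a shift or a turn outside -1 to 1 is refused whole. A call with a gripper value outside its range is refused whole. The fingers move at their own pace and stop on an object; the grip force is fixed at half the most. Time passes only in rows, so rows that do not move let the fingers close. It gives the time, the measured TCP pose, the force, the opening and the grip force at its end, in the units of the state.
- sense(): the state, without advancing time (a new reading comes with each control period).
- snapshot(name): name is "side" or "top" or "wrist"; returns a dict with "color" (384x512x3 uint8, blue, green, red), "mtx" (3x3 intrinsics, pixels), "xyz" and "attitude" of the camera in the world. Camera axes: x right, y down, z forward; pixel columns grow to the right and rows downward; lengths in m; the calibration is good to about 2 mm. A picture is of the moment at which its call begins. There is no depth.
- sign_off(): hands the job in; it is judged then, once.
The state is a dict: "time": time; "q": joint angles; "joint_velocities": joint speeds; "effort": joint torques, N m; "position": TCP position; "tool_rot": TCP orientation; "contact_force": force on the tool from outside, world axes, zero at the start; "wrist_torque": the same for the moment, N m; "gripper_width": finger opening in m; "grip_force": force on a finger pad.
Only numpy, scipy, OpenCV 4.12 (cv2) and the standard library are available. Lean on these libraries where they do the work, as an engineer would, in place of code of your own. Each camera call takes 0.05 s, during which the arm holds its last target. There are 200 camera calls.

## Task

Centre the empty mixing cup on the bench scale and tare it: with the fingertips slide the cup that stands on the scale across the weighing pan, without lifting or tipping it, until its foot is wholly inside the circle engraved in the middle of the pan, and take your hand off it. Then lightly press the long tare key, at the right-hand end of the key row as you face the keys, all the way in, let it spring back, and withdraw. Do not press the other keys, do not lean on the pan, and leave everything else on the bench where it is.

Things in the scene. Friction and masses are not known exactly. Their poses are not given: they have to be found in the camera images.
- scale: bench balance, fixed to the bench: light plastic housing 270 mm deep (x) by 220 mm wide (y), 64 mm high to its pan. Origin: middle of its underside. Own -x is the front, towards the robot and user; +y the left as the user faces it; yaw up to 0.45 rad. The front 80 mm is a panel that slopes up to the pan by 0.14 rad, with one row of four grey keys in front of the display
- pan: flat metal weighing pan of the scale, fixed to it: 170 mm (scale's x) by 200 mm (scale's y), its top 64 mm above the bench. A circle 92 mm across (inside of the line) is engraved in its middle. Its origin lies under its centre, 50 mm above the bench.
- pan_center (a point): centre of the engraved circle, on the pan's top face, 40 mm behind (+x of) the scale's origin; axes as the scale's
- cup: empty open white mixing cup on the pan, 70 mm high, 66 mm across at the foot, 72 mm across at the rim, wall 3 mm, about 0.13 kg. Origin: centre of its underside. At the start it stands left of the circle (scale's +y), 30 to 50 mm to the side and up to 30 mm to the front or back; it slides freely on the pan when pushed low down.
- tare (a joint): travel of the tare key, m: 0 is out, 0.004 is fully in; a spring pushes it back out (0.5 N to start, about 5.5 N fully in)
- tare_top (a point): middle of the upper face of the tare key, the only long key: 37 mm (scale's y) by 20 mm, others being round; it is at the right-hand (scale's -y) end of the row. It stands 6 mm proud of the panel and moves in square to the panel, nearly straight down; its face is about 44 mm above the bench.
- key_c (a joint): travel of the round key next to the tare key, m; 0 is out. Leave alone
- key_b (a joint): travel of the next round key to the left, m; 0 is out. Leave alone
- key_a (a joint): travel of the leftmost round key, m; 0 is out. Leave alone. The round keys are 20 mm across; centres of key_c, key_b and key_a lie 51, 95 and 139 mm left (scale's +y) of the tare key's
- spare_cup: a second mixing cup just like the first, standing on the bench to the right of the scale; leave alone. Origin: centre of its underside
- dye_bottle: small amber bottle, 40 mm across, 85 mm high, standing left of the scale's back; leave alone. Origin: centre of its underside
- wax_tin: flat metal tin, 72 mm across, 32 mm high, left of the scale's front; leave alone. Origin: centre of its underside
- palette_knife: palette knife, 185 mm long, 17 mm wide, 12 mm high, lying to the right of the scale's front; leave alone. Origin: on its underside where handle meets blade; the blade points along its +x
- mug: grey mug 84 mm across, 85 mm high, well off to one side of the scale; leave alone. Origin: centre of its underside
- jar: glass jar with lid, 68 mm across, 85 mm high, well off to one side of the scale; leave alone. Origin: centre of its underside
- slicker: turned wooden slicker standing on end, 28 mm across, 96 mm high, far left; leave alone. Origin: centre of its underside
- mallet: mallet 230 mm long lying far right on the bench; leave alone. Origin: about its middle
There are look-alikes about, which are no part of the job. What is shaped like the cup but orange, purple or turquoise is not meant.

How it is judged:
By the outcome, as a careful person would: the job done as asked, in the order asked, and still so for the second after the job is handed in, with the robot touching nothing.
It also fails if it takes over 48 s, if anything falls off the work surface, if the arm or the gripper's body presses on something with over 40 N, if the wrist force passes 120 N, or if a joint passes its speed limit or range.

## Working session

There is one attempt and no reset: what is moved stays moved. The work goes in short steps, Python scripts to look and compute and a shell command to move; the robot and the scene stay as the last step left them, time stands still between calls to the robot, and variables do not carry over. Pictures are saved under pics/ and viewed, at most 10 in all, crops included, and the job is handed in when it is done.

```bash
ls; mkdir -p pics
python3 - <<'E'
from plant import *
import cv2
s=sense(); print({k:s[k] for k in("time","position","tool_rot","gripper_width","contact_force")})
for n in("top","side"):
    d=snapshot(n); cv2.imwrite(f"pics/{n}0.png",d["color"]); print(n,d["mtx"],d["xyz"],d["attitude"])
E
```

```text
pics
{'time': 0.0, 'position': array([0.1724775 , 0.6002653 , 0.22984554]), 'tool_rot': array([-4.38006663e-01, -3.11076799e+00,  2.33552659e-03]), 'gripper_width': 0.08779357417563217, 'contact_force': array([ 0.41923393, -0.14329762, -0.33510371])}
top [[376.41603733   0.         249.9287547 ]
 [  0.         376.41603733 181.48291409]
 [  0.           0.           1.        ]] [ 0.48593856 -0.01470903  1.31096577] [-2.22176088  2.16641786 -0.04530096]
side [[448.45974964   0.         252.04188704]
 [  0.         448.45974964 198.101074  ]
 [  0.           0.           1.        ]] [-0.19282151 -0.96850694  0.77656069] [-2.00818488  0.66963285 -0.40818163]
```

View pics/top0.png

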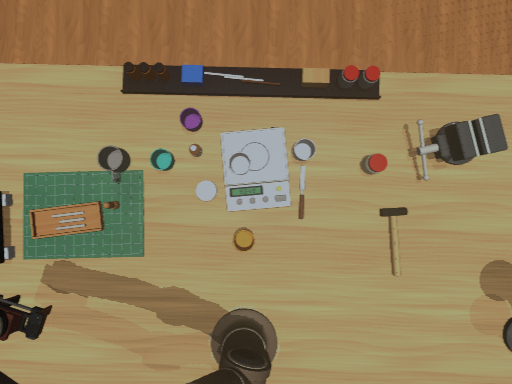

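View pics/side0.png

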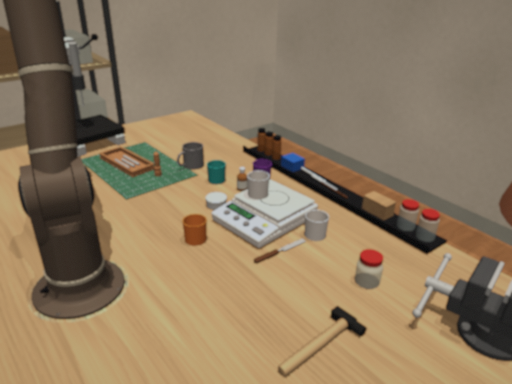

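The top view shows the scale at (256,168), with its keys facing the robot at the bottom. The engraved circle is at about (255,157) and the tare key at about (281,198). Things that could be taken for the cup: white on the pan (240,163), white on the bench (303,150, spare), orange (244,239), turquoise (163,160) and purple (192,120). By the description I choose the one on the pan, and I'll check it in a close crop.

```bash
cat > h.py <<'E'
from plant import *
import cv2, numpy as np
from scipy.spatial.transform import Rotation as R
def ray(d,uv,z):
    uv=np.atleast_2d(np.float32(uv)); p=np.c_[(uv-d["mtx"][:2,2])/d["mtx"][0,0],np.ones(len(uv))]
    v=p@R.from_rotvec(d["attitude"]).as_matrix().T
    return (d["xyz"]+v*((z-d["xyz"][2])/v[:,2])[:,None])[:,:2]
def proj(d,P):
    p=(np.atleast_2d(P)-d["xyz"])@R.from_rotvec(d["attitude"]).as_matrix()
    return p[:,:2]/p[:,2:]*d["mtx"][0,0]+d["mtx"][:2,2]
E
python3 - <<'E'
from h import *
d=snapshot("top"); c=d["color"][115:225,205:325]
cv2.imwrite("pics/crop1.png",cv2.resize(c,None,fx=5,fy=5,interpolation=cv2.INTER_CUBIC))
E
```

```text
(no output)
```

View pics/crop1.png

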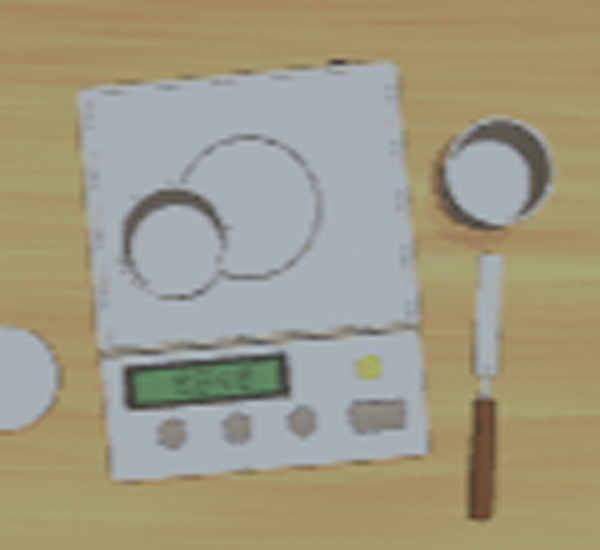

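Run:
```python
from h import *
d=snapshot("top")
f=lambda u,v:((u+.5)/5-.5+205,(v+.5)/5-.5+115)
g=lambda p,z:ray(d,[f(*q) for q in p],z)
C=g([(251,207.5)],.064)[0]; K=g([(172,433),(237,428),(302,421),(378,416)],.044)
print("circle",C,"keys",K)
print("rim",g([(176,243.5)],.134),"floor",g([(178,250)],.067))
P=g([(78,92),(396,62),(427,455),(112,480)],.06); print(P)
e=K[0]-K[3]; print("yaw keys",np.arctan2(-e[0],e[1]), np.linalg.norm(e))
e=P[0]-P[3]; print("yaw L",np.arctan2(e[1],e[0])); e=P[1]-P[2]; print("R",np.arctan2(e[1],e[0]))
print("spare",g([(498,172)],.07), "tin",g([(5,378)],.032))
s=sense(); print(R.from_rotvec(s["tool_rot"]).as_matrix())
```

```text
circle [ 0.63014285 -0.02015258] keys [[ 0.47890652  0.02909157]
 [ 0.48337187 -0.0145142 ]
 [ 0.48917936 -0.05808236]
 [ 0.49383082 -0.10906751]]
rim [[0.59819935 0.02664583]] floor [[0.60029847 0.02755851]]
[[ 0.70542599  0.09759537]
 [ 0.73084322 -0.11482269]
 [ 0.46872616 -0.14089466]
 [ 0.44686708  0.0674938 ]]
yaw keys 0.10760534827403473 0.13896282383547753
yaw L 0.11589881934804361
R 0.09914080908745329
spare [[ 0.65709605 -0.18307102]] tin [[0.51329484 0.1440556 ]]
[[-9.61107642e-01  2.76173961e-01 -2.07170159e-04]
 [ 2.76174034e-01  9.61107210e-01 -9.13328050e-04]
 [-5.31246914e-05 -9.35021588e-04 -9.99999561e-01]]
```

The crop confirms the choice. The white cup stands on the pan at crop (176,244), left of the circle at (251,207), and the tare key is the long one at (378,416).

In world coordinates the cup is at about (0.599, 0.027), the circle at (0.630, −0.020), and the scale yaw is about 0.107.

The cup widens upwards, so pushing from outside would bear on the rim. Instead I'll lower the shut fingertips inside the cup and push low on the inner wall.

```bash
python3 -m handwheel '[0,0,0,-0.082,-1, 0,0,0,-0.082,-1, 0,0,0,-0.082,-1, -0.028,-0.047,0,0,-1, -0.028,-0.047,0,0,-1]'
python3 -m handwheel '[-0.028,-0.047,0,0,-1, -0.028,-0.047,0,0,-1, -0.028,-0.047,0,0,-1, -0.028,-0.047,0,0,-1, -0.028,-0.047,0,0,-1]'
python3 -m handwheel '[-0.028,-0.047,0,0,-1, -0.028,-0.047,0,0,-1, -0.028,-0.047,0,0,-1, -0.028,-0.047,0,0,-1, 0,0,0,0,-1]'
python3 - <<'E'
from h import *
s=sense(); M=R.from_rotvec(s["tool_rot"]).as_matrix(); print(s["position"],s["gripper_width"],s["contact_force"]); print(M.round(4))
C=np.array([.599,.027]);print("to go",(M[:2,:2].T@(C-s["position"][:2])).round(4))
d=snapshot("wrist"); cv2.imwrite("pics/w1.png",d["color"]); print(proj(d,[.599,.027,.064]),proj(d,[.63,-.02,.064]))
E
```

```text
time: 0.82
position: [0.2387, 0.5122, 0.2302]
tool_rot: [0.169, -3.137, 0.001]
contact_force: [0.8, 0.6, -0.5]
gripper_width: 0.041
grip_force: 0.0
time: 1.45
position: [0.4034, 0.2929, 0.2308]
tool_rot: [-0.167, 3.137, 0.0]
contact_force: [0.0, 0.9, 0.1]
gripper_width: 0.0005
grip_force: 0.0
time: 2.08
position: [0.5358, 0.1148, 0.2305]
tool_rot: [-0.156, 3.137, -0.003]
contact_force: [-0.4, -0.0, 0.6]
gripper_width: 0.0004
grip_force: 0.0
[0.53581082 0.11476079 0.23053716] 0.00037382878042197497 [-0.37954849 -0.04973886  0.59392188]
[[-9.951e-01 -9.920e-02  8.000e-04]
 [-9.930e-02  9.951e-01 -1.900e-03]
 [-6.000e-04 -1.900e-03 -1.000e+00]]
to go [-0.0542 -0.0936]
[[175.14818926 218.02724584]] [[136.61610483 237.56240135]]
```

View pics/w1.png

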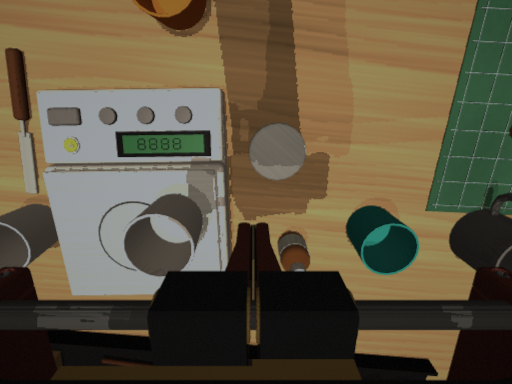

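The wrist view agrees with my estimates. The circle is at about (136,237), exactly where it was predicted, and the cup's foot is near (175,218). I'll move over the cup.

```bash
python3 -m handwheel '[-0.027,-0.047,0,0,-1, -0.027,-0.047,0,0,-1, 0,0,0.03,0,-1, 0,0,0.03,0,-1, 0,0,0,0,-1]'
python3 - <<'E'
from h import *
s=sense(); M=R.from_rotvec(s["tool_rot"]).as_matrix(); print(s["position"],s["contact_force"])
C=np.array([.599,.027]);print("to go",(M[:2,:2].T@(C-s["position"][:2])).round(4))
d=snapshot("side"); c=proj(d,[.6,0,.1])[0].astype(int);print(c); cv2.imwrite("pics/s1.png",cv2.resize(d["color"][c[1]-70:c[1]+60,c[0]-80:c[0]+80],None,fx=5,fy=4.6)[:, :800])
E
```

```text
time: 2.75
position: [0.5955, 0.0334, 0.1685]
tool_rot: [0.17, -3.132, -0.001]
contact_force: [0.2, 0.6, 0.1]
gripper_width: 0.0002
grip_force: 0.0
[0.59554033 0.03340317 0.16849251] [0.21218845 0.61611565 0.13253171]
to go [-0.0027 -0.0067]
[262 187]
```

View pics/s1.png

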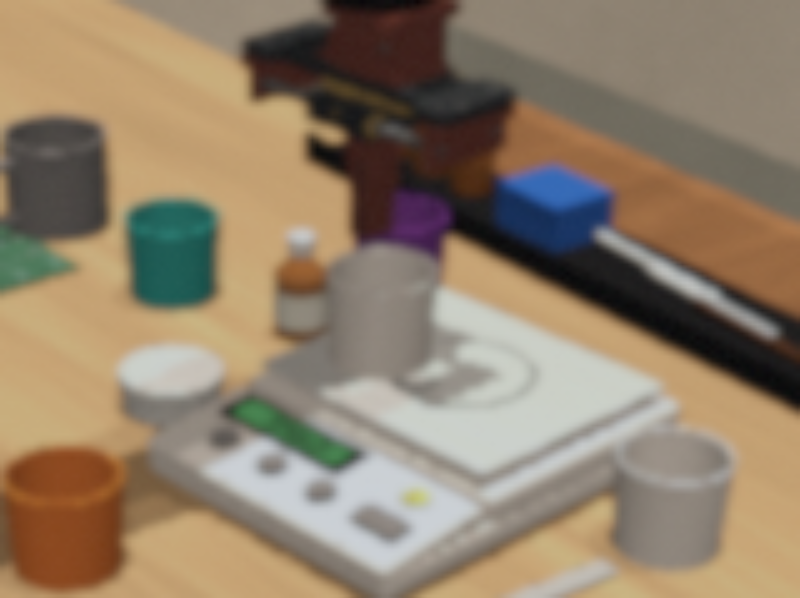

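The fingers hang just over the cup's mouth, with the tip at about (372,235) and the rim centre at (385,258). That fits the remaining offset of 3 by 7 mm.

```bash
python3 -m handwheel '[-0.003,-0.007,0,0,-1, 0,0,0,0,-1, 0,0,0.025,0,-1, 0,0,0.02,0,-1, 0,0,0,0,-1]'
python3 -m handwheel '[0,0,0.02,0,-1, 0,0,0.015,0,-1, 0,0,0,0,-1]'
```

```text
time: 3.42
position: [0.6007, 0.0251, 0.1251]
tool_rot: [0.167, -3.135, 0.0]
contact_force: [-0.7, 0.4, -0.1]
gripper_width: 0.0004
grip_force: 0.0
time: 3.8
position: [0.6009, 0.025, 0.0902]
tool_rot: [0.167, -3.136, 0.0]
contact_force: [0.0, 0.8, 0.0]
gripper_width: 0.0003
grip_force: 0.0
```

```bash
python3 -m handwheel '[0,0,0.006,0,-1, 0,-0.006,0,0,-1, 0,-0.007,0,0,-1, 0,-0.007,0,0,-1, 0,0,0,0,-1]'
python3 -m handwheel '[0,-0.007,0,0,-1, 0,-0.007,0,0,-1, 0,-0.007,0,0,-1, 0,-0.007,0,0,-1, 0,0,0,0,-1]'
python3 -m handwheel '[0,-0.005,0,0,-1, 0,-0.004,0,0,-1, 0,0,0,0,-1]'
python3 - <<'E'
from h import *
d=snapshot("wrist"); cv2.imwrite("pics/w2.png",d["color"]); print(proj(d,[.63,-.02,.064]))
d=snapshot("top"); cv2.imwrite("pics/t2.png",cv2.resize(d["color"][115:225,205:325],None,fx=5,fy=5,interpolation=cv2.INTER_CUBIC))
E
```

```text
time: 4.42
position: [0.6036, 0.0041, 0.0849]
tool_rot: [-0.165, 3.137, -0.0]
contact_force: [0.6, 0.3, 0.2]
gripper_width: 0.0006
grip_force: 0.3
time: 5.05
position: [0.6064, -0.0237, 0.0846]
tool_rot: [-0.166, 3.137, -0.001]
contact_force: [0.3, 1.3, 1.4]
gripper_width: 0.0007
grip_force: 0.3
time: 5.42
position: [0.6073, -0.0322, 0.0846]
tool_rot: [0.167, -3.137, 0.0]
contact_force: [-0.6, 0.7, 0.3]
gripper_width: 0.0005
grip_force: 0.3
[[266.1356455  261.72042341]]
```

View pics/w2.png

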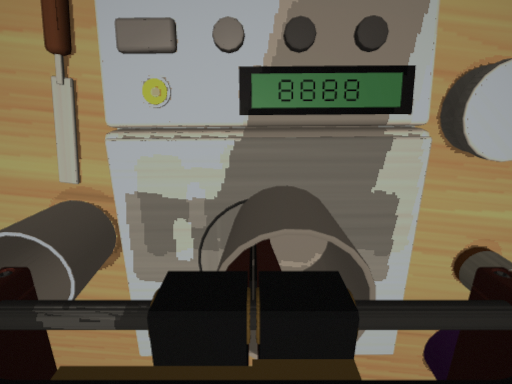

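The wrist view shows the cup upright and following the finger. The circle's left edge is at x≈201, so its centre is at 266. The front of the cup's foot is at about (286,190) with sides at about 238 and 335, so it still has to go roughly 14 mm right. I'll work out the exact numbers.

Run:
```python
from h import *
d=snapshot("wrist")
M=R.from_euler("z",.107).as_matrix()[:2,:2]; C=np.array([.6301,-.0202])
loc=lambda p:(ray(d,p,.064)-C)@M
print("foot front,left,right",loc([(286,190),(238,215),(335,215)]))
print("circle left/top", loc([(201,252),(240,202)]))
print("pan front corners",loc([(110,138),(427,135)]))
```

```text
foot front,left,right [[-0.05202592  0.01270753]
 [-0.03490583 -0.01809243]
 [-0.03481448  0.04533764]]
circle left/top [[-0.00766001 -0.04381109]
 [-0.04394929 -0.01665152]]
pan front corners [[-0.08496869 -0.09412796]
 [-0.0865114   0.09601219]]
```

View pics/t2.png

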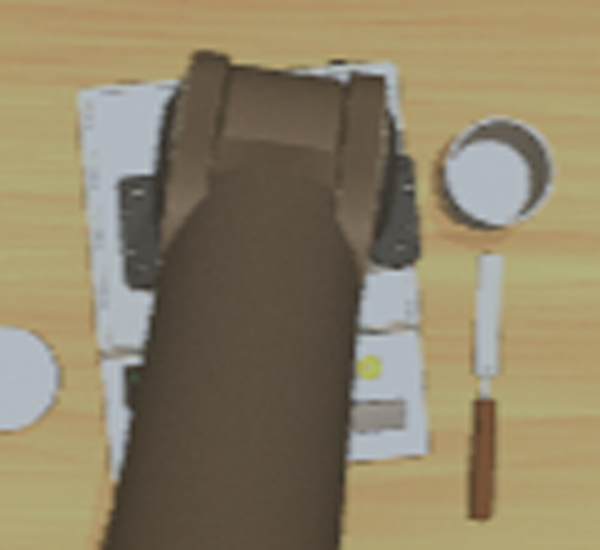

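The top view is blocked by the arm, so I rely on the wrist. It puts the cup at about (−20, +13) mm in the scale frame. I'll push 12 mm more to the right, back the finger off to the cup's middle, then push towards the back.

```bash
python3 -m handwheel '[0,-0.006,0,0,-1, 0,-0.006,0,0,-1, 0,0,0,0,-1, 0,0.012,0,0,-1, 0,0.01,0,0,-1]'
python3 -m handwheel '[0,0,0,0,-1, -0.007,0,0,0,-1, -0.007,0,0,0,-1, -0.006,0,0,0,-1, 0,0,0,0,-1]'
python3 - <<'E'
from h import *
d=snapshot("wrist"); cv2.imwrite("pics/w3.png",d["color"]); print(proj(d,[.63,-.02,.064]))
M=R.from_euler("z",.107).as_matrix()[:2,:2]; C=np.array([.6301,-.0202]); print((sense()["position"][:2]-C)@M)
E
```

```text
time: 6.2
position: [0.6062, -0.0203, 0.0846]
tool_rot: [0.168, -3.137, -0.001]
contact_force: [-0.1, -0.0, -0.3]
gripper_width: 0.0003
grip_force: 0.0
time: 6.82
position: [0.6267, -0.0197, 0.0845]
tool_rot: [-0.167, 3.137, -0.0]
contact_force: [0.6, -0.5, 0.3]
gripper_width: 0.0005
grip_force: 0.0
[[251.14583313 234.86309199]]
[-0.0036474   0.00086965]
```

View pics/w3.png

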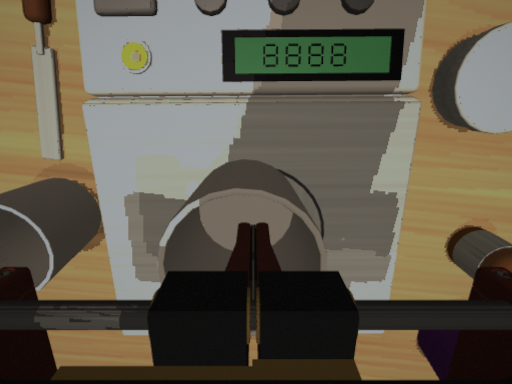

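The foot's front edge is at about (247,162), and the circle line shows on the right at (318,200). The cup now looks centred sideways. I'll compute what is left.

Run:
```python
from h import *
d=snapshot("wrist")
M=R.from_euler("z",.107).as_matrix()[:2,:2]; C=np.array([.6301,-.0202])
loc=lambda p:(ray(d,p,.064)-C)@M
print("foot front",loc([(247,162)]),"circle",loc([(318,205),(300,178)]), np.linalg.norm(loc([(318,205),(300,178)]),axis=1))
a=np.linspace(0,2*np.pi,73); 
def draw(im,c,r,col):
    P=np.c_[np.c_[c[0]+r*np.cos(a),c[1]+r*np.sin(a)]@M.T+C,0*a+.064]
    cv2.polylines(im,[proj(d,P).round().astype(int)],True,col,1)
im=d["color"].copy(); draw(im,(0,0),.0465,(0,0,255)); draw(im,(-.0195,.001),.033,(0,255,0))
cv2.imwrite("pics/w4.png",cv2.resize(im[130:330,140:380],None,fx=3,fy=3))
```

```text
foot front [[-0.05000685 -0.00213582]] circle [[-0.02165641  0.04351526]
 [-0.03974703  0.0310059 ]] [0.04860636 0.05041024]
```

View pics/w4.png

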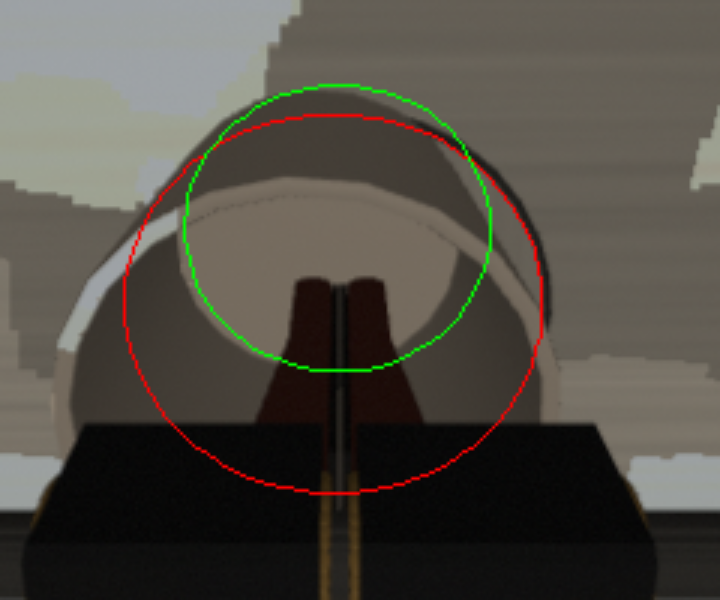

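The red circle drawn at my estimate sits about 1.5 mm from the engraved line. The cup is about 16 mm too far forward and within 3 mm sideways. I'll push about 21 mm back, including the free play, then back the finger off and lift out.

```bash
python3 -m handwheel '[-0.006,0,0,0,-1, -0.005,0,0,0,-1, -0.005,0,0,0,-1, -0.005,0,0,0,-1, 0,0,0,0,-1]'
python3 -m handwheel '[0.009,0,0,0,-1, 0.009,0,0,0,-1, 0,0,0,0,-1, 0,0,-0.03,0,-1, 0,0,-0.03,0,-1]'
python3 -m handwheel '[0,0,-0.04,0,-1, 0,0,-0.04,0,-1, 0.03,0.05,0,0,-1, 0.03,0.05,0,0,-1, 0,0,0,0,-1]'
python3 - <<'E'
from h import *
d=snapshot("wrist")
M=R.from_euler("z",.107).as_matrix()[:2,:2]; C=np.array([.6301,-.0202])
a=np.linspace(0,2*np.pi,73); im=d["color"].copy()
cv2.polylines(im,[proj(d,np.c_[np.c_[.033*np.cos(a),.033*np.sin(a)]+C,0*a+.064]).round().astype(int)],True,(0,255,0),1)
c=proj(d,[*C,.08])[0].astype(int); print(c,sense()["position"])
y,x=max(0,c[1]-90),max(0,c[0]-100)
im=cv2.resize(im[y:y+180,x:x+200],None,fx=2,fy=2,interpolation=cv2.INTER_CUBIC)
t=snapshot("top")["color"][125:195,215:295]; t=cv2.resize(t,None,fx=5,fy=5,interpolation=cv2.INTER_CUBIC)
o=np.zeros((380,800,3),np.uint8); o[:im.shape[0],:im.shape[1]]=im; o[:350,400:800]=t; cv2.imwrite("pics/w5.png",o); print(x,y)
E
```

```text
time: 7.55
position: [0.6476, -0.0172, 0.0846]
tool_rot: [-0.168, 3.137, 0.0]
contact_force: [-0.1, -0.1, -0.3]
gripper_width: 0.0006
grip_force: 0.0
time: 8.18
position: [0.629, -0.0192, 0.1452]
tool_rot: [0.167, -3.137, 0.0]
contact_force: [-0.0, 0.9, 0.1]
gripper_width: 0.0008
grip_force: 0.0
time: 8.8
position: [0.5567, 0.0785, 0.2251]
tool_rot: [0.178, -3.136, -0.004]
contact_force: [-0.1, 0.1, -0.2]
gripper_width: 0.0005
grip_force: 0.0
[159 231] [0.55822953 0.07575607 0.22521763]
59 141
```

View pics/w5.png

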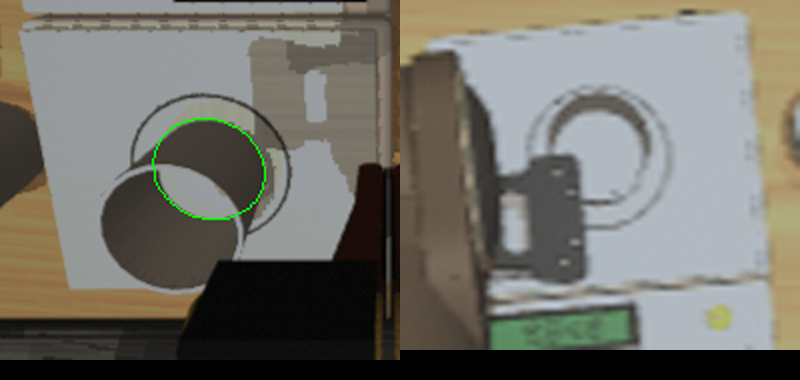

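The cup stands wholly inside the circle, within about 3 mm of its centre. In the left panel the circle spans x from 131 to 291 and the foot is centred at 209. In the right panel the cup's floor at (600,155) matches the circle at (598,158). The hand is off it.

That was my tenth picture, so from here I measure by number only. Next I'll go above the tare key.

```bash
python3 -m handwheel '[0.021,-0.044,0,0,-1, 0.021,-0.044,0,0,-1, 0.021,-0.044,0,0,-1, 0.021,-0.044,0,0,-1, 0,0,0,0,-1]'
python3 -m handwheel '[0,0,0.04,0,-1, 0,0,0.04,0,-1, 0,0,0,0,-1]'
cat > k.py <<'E'
from h import *
s=sense(); T=R.from_rotvec(s["tool_rot"]).as_matrix(); print("tcp",s["position"].round(4),T[:2,:2].round(3).tolist())
for n in("wrist","top"):
    d=snapshot(n); E=np.array([.4938,-.1091]); u=proj(d,[*E,.044])[0]; im=d["color"]; g=im.mean(2)
    hsv=cv2.cvtColor(im,cv2.COLOR_BGR2HSV); print(n,"expected px",u.round(1))
    for th in (110,130,150,170):
        m=((g<th)&(g>60)&(hsv[...,1]<70)).astype(np.uint8)
        k,l,st,ce=cv2.connectedComponentsWithStats(m)
        for i in range(1,k):
            if np.linalg.norm(ce[i]-u)<(60 if n=="wrist" else 8) and 20<st[i,4]<6000: print(th,ce[i].round(1),st[i],"world",ray(d,ce[i],.044).round(4), "togo",((ray(d,ce[i],.044)[0]-s["position"][:2])@T[:2,:2]).round(4))
E
python3 k.py
```

```text
time: 9.52
position: [0.493, -0.1161, 0.225]
tool_rot: [-0.153, 3.138, -0.003]
contact_force: [0.5, 0.8, -0.1]
gripper_width: 0.0003
grip_force: 0.0
time: 9.9
position: [0.4927, -0.1103, 0.1425]
tool_rot: [0.166, -3.132, -0.0]
contact_force: [0.6, -1.0, 0.8]
gripper_width: 0.0005
grip_force: 0.0
tcp [ 0.4927 -0.1103  0.1425] [[-0.994, -0.106], [-0.106, 0.994]]
wrist expected px [253.3 195.2]
110 [219.4 192.4] [218 175   4  46  81] world [[ 0.4944 -0.1406]] togo [ 0.0015 -0.0303]
110 [247.5 195. ] [232 183  41  22 154] world [[ 0.4942 -0.1145]] togo [-0.0011 -0.0043]
110 [309.8 201.1] [305 197  12   8  36] world [[ 0.4941 -0.0562]] togo [-0.0071  0.0537]
110 [259.4 219.2] [251 217  17   7  24] world [[ 0.5172 -0.1009]] togo [-0.0253  0.0068]
top expected px [280.2 197.8]
130 [274.9 192.1] [ 230  170   80   51 1240] world [[ 0.5125 -0.0907]] togo [-0.0218  0.0174]
```

The key blob spans 232–273 by 183–205 px, so its centre is at (252.5,194) against the predicted (253,195). The fingertips are over the key to about 1 mm, so I descend.

```bash
python3 -m handwheel '[0.001,0.001,0.03,0,-1, 0,0,0.03,0,-1, 0,0,0.01,0,-1, 0,0,0,0,-1, 0,0,0,0,-1]'; python3 -m handwheel '[0,0,0.012,0,-1, 0,0,0.004,0,-1, 0,0,0,0,-1]'
```

```text
time: 10.62
position: [0.494, -0.1095, 0.076]
tool_rot: [-0.167, 3.135, -0.0]
contact_force: [0.2, -0.3, 0.3]
gripper_width: 0.0007
grip_force: 0.0
time: 11.0
position: [0.4926, -0.1092, 0.0582]
tool_rot: [0.167, -3.136, -0.0]
contact_force: [-0.3, 1.0, 0.0]
gripper_width: 0.0004
grip_force: 0.0
```

```bash
for i in 1; do python3 -m handwheel '[0,0,0.004,0,-1, 0,0,0,0,-1]'; python3 -m handwheel '[0,0,0.002,0,-1, 0,0,0,0,-1]'; python3 -m handwheel '[0,0,0.002,0,-1, 0,0,0,0,-1]'; done | grep -E "time|pos|contact"
```

```text
time: 11.25
position: [0.4928, -0.1092, 0.0544]
contact_force: [0.5, 0.4, 0.7]
time: 11.5
position: [0.4932, -0.1093, 0.0527]
contact_force: [0.4, 0.4, 0.6]
time: 11.75
position: [0.4934, -0.1092, 0.0508]
contact_force: [-0.3, 0.4, 4.0]
```

```bash
(python3 -m handwheel '[0,0,0.001,0,-1, 0,0,0,0,-1]'; python3 -m handwheel '[0,0,0.001,0,-1, 0,0,0,0,-1]') | grep -E "time|pos|contact"
```

```text
time: 12.0
position: [0.4935, -0.1093, 0.0499]
contact_force: [-0.0, -0.1, 4.8]
time: 12.25
position: [0.4937, -0.1092, 0.0493]
contact_force: [-1.0, 0.7, 10.9]
```

The force jumped well above the 5.5 N spring force, so the key is on its stop. I release and withdraw.

```bash
python3 -m handwheel '[0,0,-0.004,0,-1, 0,0,-0.01,0,-1, 0,0,-0.04,0,-1, 0,0,-0.05,0,-1, 0,0,-0.05,0,-1]' | grep -E "pos|contact"
python3 -m handwheel '[0.05,0,0,0,-1, 0.05,0,0,0,-1, 0,0,0,0,-1, 0,0,0,0,-1]'| grep -E "pos|contact"
python3 - <<'E'
from h import *
d=snapshot("top"); im=d["color"]; g=cv2.cvtColor(im,cv2.COLOR_BGR2GRAY)
# cup rim + circle as seen from the top
z=cv2.resize(g[125:195,215:295],None,fx=5,fy=5,interpolation=cv2.INTER_CUBIC)
h=cv2.HoughCircles(z,cv2.HOUGH_GRADIENT_ALT,1.2,3,param1=120,param2=.5,minRadius=35,maxRadius=85)
for x,y,r in ([] if h is None else h[0]):
    u=((x+.5)/5-.5+215,(y+.5)/5-.5+125); print("r px",r,"@pan",ray(d,u,.064).round(4),"@rim",ray(d,u,.134).round(4),"@floor",ray(d,u,.067).round(4),"r mm",r/5*1.247/376.4*1000)
E
```

```text
position: [0.4922, -0.1093, 0.2041]
contact_force: [1.3, 0.1, 0.2]
position: [0.3942, -0.1198, 0.2031]
contact_force: [0.1, 0.5, 0.7]
r px 67.548325 @pan [[ 0.6304 -0.0205]] @rim [[ 0.6222 -0.0202]] @floor [[ 0.63   -0.0205]] r mm 44.757046
r px 58.726265 @pan [[ 0.6214 -0.016 ]] @rim [[ 0.6138 -0.0159]] @floor [[ 0.6211 -0.016 ]] r mm 38.91161
r px 67.59764 @pan [[ 0.6253 -0.0127]] @rim [[ 0.6175 -0.0128]] @floor [[ 0.625  -0.0127]] r mm 44.789722
r px 77.85021 @pan [[ 0.6367 -0.0196]] @rim [[ 0.6283 -0.0193]] @floor [[ 0.6364 -0.0196]] r mm 51.583004
r px 55.75635 @pan [[ 0.6423 -0.0187]] @rim [[ 0.6336 -0.0184]] @floor [[ 0.642  -0.0186]] r mm 36.943764
r px 46.0625 @pan [[ 0.6304 -0.0205]] @rim [[ 0.6222 -0.0202]] @floor [[ 0.63   -0.0205]] r mm 30.520687
r px 56.280014 @pan [[ 0.6354 -0.0308]] @rim [[ 0.627  -0.0299]] @floor [[ 0.6351 -0.0308]] r mm 37.29074
r px 67.62666 @pan [[ 0.6354 -0.0308]] @rim [[ 0.627  -0.0299]] @floor [[ 0.6351 -0.0308]] r mm 44.80895
r px 63.68388 @pan [[ 0.6218 -0.0311]] @rim [[ 0.6142 -0.0302]] @floor [[ 0.6215 -0.0311]] r mm 42.196495
r px 52.631428 @pan [[ 0.6243 -0.0023]] @rim [[ 0.6165 -0.003 ]] @floor [[ 0.624  -0.0024]] r mm 34.873215
r px 66.366486 @pan [[ 0.6423 -0.0187]] @rim [[ 0.6336 -0.0184]] @floor [[ 0.642  -0.0186]] r mm 43.97397
r px 67.42299 @pan [[ 0.6494 -0.0129]] @rim [[ 0.6403 -0.013 ]] @floor [[ 0.649  -0.0129]] r mm 44.674
r px 49.27988 @pan [[ 0.6366 -0.014 ]] @rim [[ 0.6282 -0.014 ]] @floor [[ 0.6362 -0.014 ]] r mm 32.652504
r px 42.398693 @pan [[ 0.6474 -0.0273]] @rim [[ 0.6383 -0.0266]] @floor [[ 0.647  -0.0273]] r mm 28.093075
r px 47.822445 @pan [[ 0.6292 -0.0381]] @rim [[ 0.6211 -0.0368]] @floor [[ 0.6288 -0.0381]] r mm 31.686817
r px 45.162094 @pan [[ 0.6253 -0.0127]] @rim [[ 0.6175 -0.0128]] @floor [[ 0.625  -0.0127]] r mm 29.92409
r px 43.098896 @pan [[ 0.652  -0.0184]] @rim [[ 0.6427 -0.0182]] @floor [[ 0.6516 -0.0184]] r mm 28.557028
```

The top view gives the engraved circle at (0.630, −0.0205) and the cup's rim at (0.634, −0.018). That is a few mm off centre against a 13 mm allowance, and the hand is clear.

```bash
python3 -c "
from plant import *
print(sign_off())"
```

```text
the job is handed in; nothing more can be done
None
```

The job is handed in: the cup was slid to within a few millimetres of the circle's centre (13 mm allowed), the tare key was pressed to its stop with about 11 N and released, and the arm was clear, though I did not measure that the key sprang back.

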